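# Third hand at the frame jig

### The job

We are putting a wooden print frame together on the assembly board. Pick up the short rail that has two dowels sticking out of one end, lay it flat on the board along the fence with its dowels towards the clamped stile, and slide it along until the dowels are fully home and its shoulder is tight against the stile. Then be my third hand: keep hold of it and push it against the stile with a steady force of about 12 newtons while I drive the screw, finishing while you are still holding and pushing, and do not hammer the joint or shift the other things about.

Things in the scene. Friction and masses are not known exactly. Their poses are not given: they have to be found in the camera images.
- jig: fixed white-faced assembly board 300 (x) x 450 (y) mm, 18 thick, on the table. Origin on the table, 20 mm to -y of the board's middle; x to the fence side, y to the stile, z up. Fence: a strip 8 mm high above the board, 40 wide, along y, its straight inner face at x = 100.5 mm, y = -187 to 168 mm. Moves some 10 cm and turns up to 0.2 rad between runs
- stile: softwood batten 38 x 38 mm, 230 long, lying on the board along x at its +y side; same origin and axes as the jig; rigidly fixed, does not yield. Its inner face is at y = 130 mm. Two toggle clamps at x = 0 and -90 mm hold it, up to 90 mm above the table, handles out to y = 325 mm; two stop blocks stand outside it
- joint_face (a point): centre, between the two dowel holes, of the stile's inner face (81, 130, 37 mm from the jig's origin, 19 above the board). Axes as the jig: x along the stile to the fence, y into the stile (the way to push), z up. Holes level along y at x = -10 and +10 mm, 12 mm wide with a 1 mm chamfer, 26 deep
- rail_mid (a point): centre of the loose rail: softwood batten 38 x 38 x 200 mm, about 0.16 kg, lying on the table to the robot's right in one of two places. y along it towards the dowel end, z up. Two 10 mm dowels with round ends stick 20 mm out of the +y end at x = -10 and +10 mm, half-way up; the other end is plain with two dark bores. On the board, fingertips stay clear of the fence if at most 10 mm below this point
- rail_shoulder (a point): centre of the rail's end face between the dowels: 100 mm along y from rail_mid, same axes. Joined, it lies on joint_face with the same axes; the rail then lies on the board, 0.5 mm from the fence
- offcut_mid (a point): centre of a plain loose batten, 38 x 38 x 165 mm, without dowels, in the other of the two places: leave it alone
- tape: roll of masking tape lying on the board, 104 mm across, 25 mm high; origin under its middle; leave it alone
- square: try square lying on the board, 100 mm wooden stock, 18 mm high, and a steel blade; origin under the middle of the stock; leave it alone
- glue: white glue bottle, 62 mm across, 179 mm tall, standing; origin under its middle; leave it alone
- driver: cordless driver standing on its battery, 200 mm tall, battery 72 x 112 mm; origin under the battery; leave it alone
- brush: paint brush lying on the table, 200 mm long; leave it alone
- mallet: hammer lying on the table, 280 mm long; leave it alone

How it is judged:
At the end, for the whole second after the job is handed in: the dowels are home and the rail's shoulder is within 2 mm of the stile's face (centres within 4 mm, rail square to the stile within 0.04 rad and flat within 0.05 rad), the fingers still bear on the rail, and the push between rail and stile stays between 6 and 20 N through the last second (y of rail_shoulder in the frame of joint_face above -0.002 m and distance between rail_shoulder and joint_face below 0.004 m and angle between the y axis of rail_shoulder and the y axis of joint_face, either way round below 0.04 rad and angle between rail_mid's own z axis and vertical below 0.05 rad and contact force between rail and stile between 6 and 20 N and contact force between the fingers and rail above 3 N); the arm keeps its last pose, push and grip.
It fails at once if the joint is hammered or rammed (more than 45 N between rail and stile) (contact force between rail and stile above 45 N).
It fails at once if another thing is shifted by more than 30 mm (distance of any of offcut_mid, tape, square, glue, driver, brush, mallet from where it was at the start of the episode above 0.03 m).
It also fails if it takes over 54 s, if anything falls off the work surface, if the arm or the gripper's body presses on something with over 40 N, if the wrist force passes 120 N, or if a joint passes its speed limit or range.

### The arm

A 6-joint arm with a two-finger parallel gripper is mounted at the origin on the work surface. World frame = base frame: x ahead of the robot, y to its left, z up, the work surface at z = 0. Lengths are in m, angles in rad, forces in N, time in s.
With the tool pointing down it reaches from about 0.25 to 0.725 m from the base axis. Payload 4 kg.
Tool frame: the origin (TCP) lies midway between the tips of the shut fingers; the grasp point (between the pads) lies 19 mm behind it; z points along the fingers, x is the direction in which the jaws open and shut, and the axes are right-handed (so a half turn about z gives the same grasp; the last joint's range is limited). The gripper opens to 85 mm and grips with 20 to 120 N. Pads are 22 mm wide; open, the fingers measure 114 mm over their backs; the gripper's body (76 mm by 85 mm) begins 54 mm behind the grasp point. The pads swing forward as they close: fully open they stand 13 mm farther back than shut.
Start: joints at [-1.208, 0.241, 0.005, 1.335, 0, 1.571], TCP at [0.177, -0.467, 0.231] pointing down, gripper open.
Joint ranges: [-2.72, 2.72], [-1.05, 1.87], [-1.09, 1.28], [-1.99, 2.15], [-1.42, 1.44], [-3.14, 3.14]. Speed limits (rad/s): [2.79, 2.79, 3.14, 3.14, 3.14, 3.14].

### API

Orientations are given as a unit quaternion [x, y, z, w].
In Python, from workcell import bot gives the robot as it stands.
- The arm moves only by the tool drive_tool, never from a script. Its argument "rows" is text: rows parted by semicolons, each of 5 numbers parted by spaces: the finger opening in mm, from 0 to 85.4, then the shift along the tool's x, y, z in mm, then the turn about the tool's z in rad. A call has 1 to 12 rows; each row shifts and turns the commanded pose from where the row before left it, along the tool's axes as they then stand; what a row does not reach is not made up. A row lasts 1/10 s, in which the tool goes at most 50 mm and 8.59 degrees, less where a joint would pass 70% of its speed; a pose out of reach is approached as far as the arm can. A call is refused whole if a number of a shift passes 50 or a number of a turn 0.15, either way. A call with a gripper value outside its range is refused whole. The fingers move at their own pace and stop on an object; the grip force is fixed at half the most. Time passes only in rows, so rows that do not move let the fingers close. It gives the time, the measured TCP pose, the force and the opening at its end, in the units of the state.
- bot.get_obs(): the state, without advancing time (a new reading comes with each control period).
- bot.camera(name): name is "scene" or "top" or "wrist"; returns a dict with "image" (400x640x3 uint8, red, green, blue), "vertical_fov" (degrees; the focal length in pixels is half the picture's height over the tangent of half this angle, whatever the lens; pixels are square), "cx", "cy" (the principal point, pixels), "R" (3x3) and "t" (3): a world point X has camera coordinates R X + t; the wrist camera has in their place "tool_from_camera" (4x4, takes a point from camera to tool coordinates, whose origin is the TCP and whose axes are the tool frame's). Camera axes: x right, y down, z forward; pixel columns grow to the right and rows downward; lengths in m; the calibration is good to about 2 mm. A picture is of the moment at which its call begins: read the wrist's pose just before it. There is no depth.
- bot.job_done(): hands the job in, once; it reports no verdict.
The state is a dict: "clock": time; "joint_pos": joint angles; "joint_vel": joint speeds; "tau": joint torques, N m; "eef_pos": TCP position; "tool_rot": TCP orientation; "ft_force": force on the tool from outside, world axes, zero at the start; "ft_torque": the same for the moment, N m; "grip_width": finger opening in m.
Only numpy, scipy, OpenCV 4.12 (cv2) and the standard library are available. Lean on these libraries where they do the work, as an engineer would, in place of code of your own. Each camera call takes 0.05 s, during which the arm holds its last target. There are 200 camera calls.

## Working session

There is one attempt and no reset: what is moved stays moved. The work goes in short steps, Python scripts to look and compute and a tool call to move; the robot and the scene stay as the last step left them, time stands still between calls to the robot, and variables do not carry over. Pictures are saved under pics/ and viewed, about 8 in all and at most 12, crops included, and the job is handed in when it is done.

Besides the shell and the picture viewer there is one more tool, called as a command line: name --argument value ..., lists and objects as JSON in quotes. drive_tool: Moves the arm, as the interface text tells. Its arguments: {"type":"object","properties":{"rows":{"type":"string"}},"required":["rows"]}

```bash
mkdir -p pics; ls; python3 - <<'E'
from workcell import bot
import cv2,numpy as np,pickle
o=bot.get_obs();print({k:np.round(v,3).tolist() for k,v in o.items()})
D={}
for n in("top","scene"):
    c=bot.camera(n);D[n]=c;cv2.imwrite(f"pics/{n}0.png",c["image"][:,:,::-1])
    print(n,c["vertical_fov"],c["cx"],c["cy"],c["R"],c["t"])
pickle.dump(D,open("cams.pkl","wb"))
E
```

```text
pics
{'clock': 0.0, 'joint_pos': [-1.208, 0.241, 0.004, 1.335, -0.0, 1.571], 'joint_vel': [0.002, 0.0, 0.0, 0.002, 0.0, 0.003], 'tau': [0.001, -37.232, 25.241, 0.017, 0.0, 0.0], 'eef_pos': [0.177, -0.467, 0.23], 'tool_rot': [0.823, -0.568, -0.001, -0.001], 'ft_force': [-0.698, -0.045, 0.119], 'ft_torque': [0.027, 0.039, -0.014], 'grip_width': 0.086}
top 55.46621320988442 316.71523557344693 205.3386948866148 [[-0.02779328 -0.9995762  -0.00865806]
 [-0.98668222  0.02882138 -0.16008597]
 [ 0.16026767  0.00409344 -0.9870651 ]] [0.07478616 0.51633686 1.17564684]
scene 55.76537785747894 312.80706170410787 198.00529368040262 [[ 0.51145081  0.85900393 -0.02302844]
 [ 0.53434912 -0.33891028 -0.77434543]
 [-0.67297034  0.38373437 -0.63234394]] [-0.30438322 -0.22671977  1.62329596]
```

View pics/top0.png

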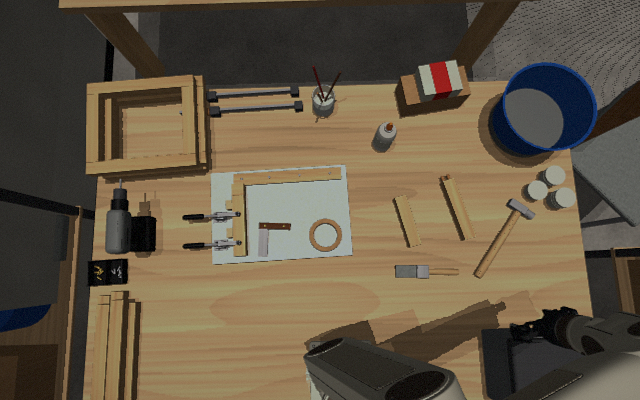

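View pics/scene0.png

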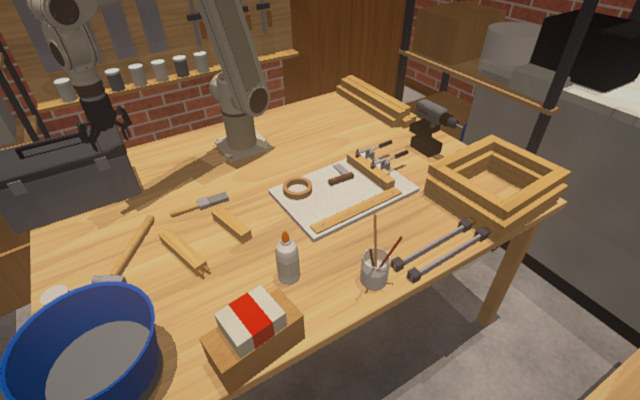

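The top view shows the white board at about (212-352, 165-265), with the stile at column 238 and the fence along row 177. The rail is at (457,208) with its dowels at the upper end (443,177), and the offcut is at (406,220). Next I'll enlarge those two areas.

```bash
cat >h.py <<'E'
import numpy as np,pickle,cv2
from scipy.spatial.transform import Rotation as Ro
def ray(c,u,v,z):
    f=200/np.tan(np.radians(c["vertical_fov"]/2))
    d=c["R"].T@np.array([(u-c["cx"])/f,(v-c["cy"])/f,1]);o=-c["R"].T@c["t"]
    return o+d*(z-o[2])/d[2]
def wcam(c,o):
    T=np.eye(4);T[:3,:3]=Ro.from_quat(o["tool_rot"]).as_matrix();T[:3,3]=o["eef_pos"]
    M=np.linalg.inv(T@c["tool_from_camera"]);return dict(c,R=M[:3,:3],t=M[:3,3])
E
python3 - <<'E'
from h import *
D=pickle.load(open("cams.pkl","rb"));c=D["top"];im=c["image"]
a=cv2.resize(im[155:275,200:360],None,fx=5,fy=5,interpolation=cv2.INTER_CUBIC)[:,:,::-1]
b=cv2.resize(im[160:255,385:485],None,fx=6,fy=6,interpolation=cv2.INTER_CUBIC)[:,:,::-1]
cv2.imwrite("pics/a.png",a);cv2.imwrite("pics/b.png",b)
hsv=cv2.cvtColor(im,cv2.COLOR_RGB2HSV);m=((hsv[:,:,1]<50)&(hsv[:,:,2]>150)).astype(np.uint8)
m[:, :205]=0;m[:,360:]=0;m[:150]=0;m[275:]=0
cs,_=cv2.findContours(m,0,2);k=np.vstack([q for q in cs if cv2.contourArea(q)>50])
h=cv2.convexHull(k);p=cv2.approxPolyDP(h,4,True)[:,0]
for q in p: print(q,ray(c,*q,.018).round(3))
r=cv2.minAreaRect(k);print([ (x.round(1),ray(c,*x,.018).round(3)) for x in cv2.boxPoints(r)])
E
```

```text
[345 165] [ 0.655 -0.037  0.018]
[351 254] [ 0.361 -0.045  0.018]
[212 263] [0.345 0.4   0.018]
[211 173] [0.641 0.408 0.018]
[(array([206. , 173.3], dtype=float32), array([0.641, 0.424, 0.018])), (array([345.8, 163.9], dtype=float32), array([ 0.659, -0.04 ,  0.018])), (array([351.8, 254.4], dtype=float32), array([ 0.36 , -0.048,  0.018])), (array([212. , 263.7], dtype=float32), array([0.343, 0.399, 0.018]))]
```

View pics/a.png

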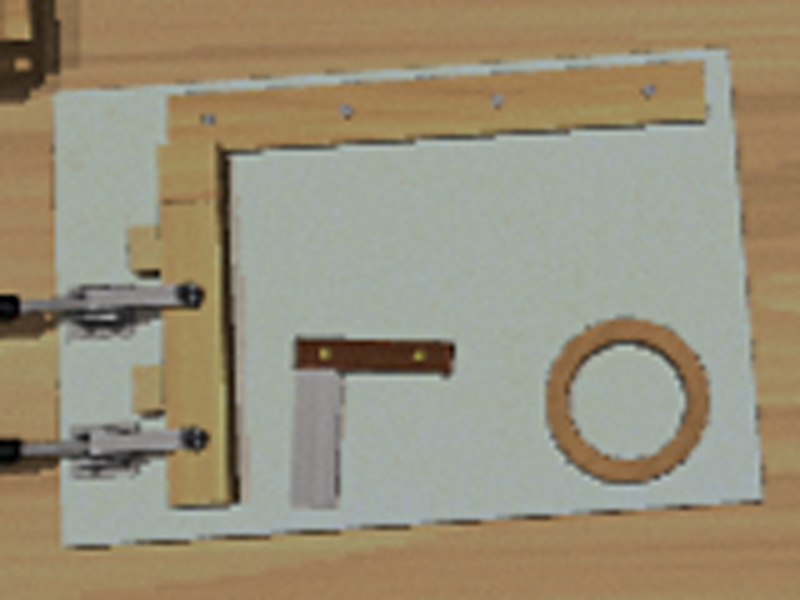

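View pics/b.png

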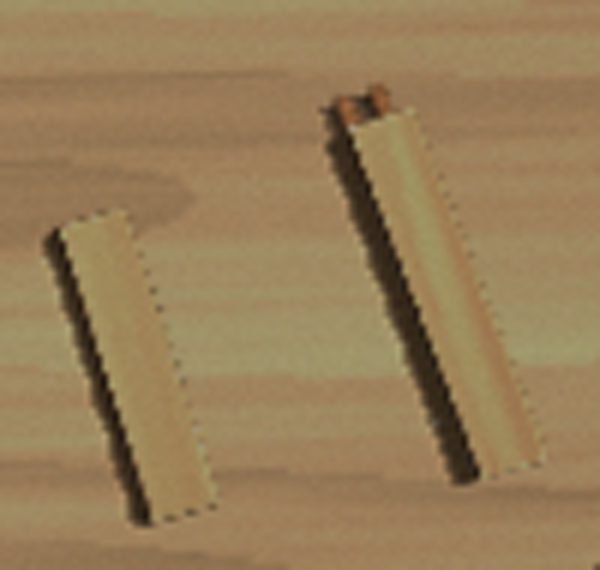

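Crop a shows the fence's inner edge from (230,152) to (705,122), and the stile's inner top edge from (218,148) to (232,500). Crop b shows the doweled batten's top corners at (350,125), (410,108), (543,460) and (480,478), with the orange dowels at the top. I'll turn these into poses.

```bash
python3 - <<'E'
from h import *
D=pickle.load(open("cams.pkl","rb"));c=D["top"]
psi=.034;O=np.array([.5012,.1615]);X=np.array([np.cos(psi),np.sin(psi)]);Y=np.array([-X[1],X[0]])
J=lambda p:[round(1e3*(p[:2]-O)@X),round(1e3*(p[:2]-O)@Y)]
A=lambda u,v,z:ray(c,200+(u-2)/5,155+(v-2)/5,z)
for p in[(230,152,.018),(705,122,.018),(218,148,.056),(232,500,.056),(295,340,.018),(453,375,.018),(628,400,.018),(290,508,.018)]: print(p,J(A(*p)))
B=[ray(c,385+(u-2.5)/6,160+(v-2.5)/6,.038)[:2] for u,v in[(350,125),(410,108),(543,460),(480,478)]]
B=np.array(B);print(B.round(4));print("mid",B.mean(0),"len",np.linalg.norm(B[0]-B[3]),np.linalg.norm(B[1]-B[2]),"w",np.linalg.norm(B[0]-B[1]))
d=B[0]+B[1]-B[2]-B[3];print("yaw of y",np.arctan2(d[1],d[0]))
o=wcam if 0 else None
E
```

```text
(230, 152, 0.018) [100, 128]
(705, 122, 0.018) [100, -186]
(218, 148, 0.056) [95, 128]
(232, 500, 0.056) [-129, 127]
(295, 340, 0.018) [-27, 90]
(453, 375, 0.018) [-56, -12]
(628, 400, 0.018) [-80, -123]
(290, 508, 0.018) [-135, 97]
[[ 0.5886 -0.3505]
 [ 0.5971 -0.3835]
 [ 0.4054 -0.4371]
 [ 0.3969 -0.4032]]
mid [ 0.49701894 -0.39357598] len 0.19884054385268882 0.1989845201348723 w 0.03409875629293429
yaw of y 0.27077031777811916
```

The fence and stile check out to about 2 mm, and the rail measures 199 mm as expected. I'm moving over the rail.

drive_tool --rows "85 0 0 0 0.092; 85 2 -41 11 0; 85 2 -41 11 0; 85 2 -41 11 0; 85 2 -41 11 0; 85 2 -41 11 0; 85 2 -41 11 0; 85 2 -41 11 0; 85 2 -41 11 0; 85 0 0 0 0; 85 0 0 0 0"

```text
clock: 1.2
eef_pos: [0.4979, -0.394, 0.1416]
tool_rot: [0.797, -0.604, -0.002, 0.0]
ft_force: [-0.5, -0.1, 0.3]
grip_width: 0.0852
```

```bash
python3 - <<'E'
from h import *
from workcell import bot
o=bot.get_obs();c=wcam(bot.camera("wrist"),o);pickle.dump(c,open("w1.pkl","wb"))
print(o["eef_pos"],o["tool_rot"],o["clock"],o["ft_force"])
cv2.imwrite("pics/w1.png",c["image"][:,:,::-1])
E
```

```text
[ 0.49785945 -0.39404623  0.14164541] [ 7.96682881e-01 -6.04395469e-01 -1.57348193e-03  1.66523102e-04] 1.2 [-0.50657866 -0.05004157  0.34396527]
```

View pics/w1.png

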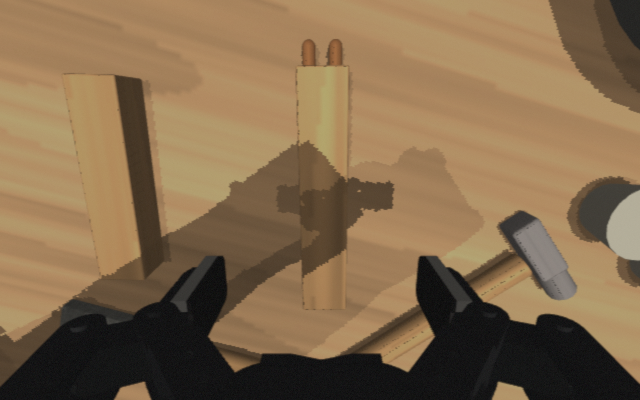

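The wrist view shows the rail centred between the fingers. Its top corners are at (297,67), (349,66), (346,309) and (302,309), and the two dowels are at (308,50) and (336,50).

```bash
python3 - <<'E'
from h import *
c=pickle.load(open("w1.pkl","rb"))
B=np.array([ray(c,u,v,.038)[:2] for u,v in[(297,67),(349,66),(346,309),(302,309)]])
print(B.round(4),B.mean(0),np.linalg.norm(B[0]-B[3]),np.linalg.norm(B[0]-B[1]))
d=B[0]+B[1]-B[2]-B[3];print(np.arctan2(d[1],d[0]))
T=np.array([.49786,-.39405]);X=np.array([.268,-.963]);Y=np.array([-.963,-.268]);e=B.mean(0)-T;print(e@X,e@Y)
print([ray(c,u,v,.019).round(4) for u,v in[(308,42),(336,42)]])
E
```

```text
[[ 0.5878 -0.35  ]
 [ 0.5983 -0.3851]
 [ 0.4082 -0.4405]
 [ 0.3978 -0.4033]] [ 0.49801579 -0.39469857] 0.19739466865052482 0.036656076632380144
0.2784753861433027
0.0006663255725818631 2.3786312375670827e-05
[array([ 0.6083, -0.3517,  0.019 ]), array([ 0.6139, -0.3718,  0.019 ])]
```

Aligned to within 1 mm. I'm descending and gripping, with the TCP 10 mm below the rail's mid.

drive_tool --rows "85 0.5 0 35 0; 85 0 0 35 0; 85 0 0 35 0; 85 0 0 27.5 0; 85 0 0 0 0; 30 0 0 0 0; 30 0 0 0 0; 30 0 0 0 0; 30 0 0 0 0; 30 0 0 0 0; 30 0 0 0 0; 30 0 0 0 0"

```text
clock: 2.45
eef_pos: [0.4993, -0.3968, 0.0134]
tool_rot: [0.796, -0.605, 0.002, 0.0]
ft_force: [-0.3, -0.2, 5.9]
grip_width: 0.0368
```

Gripped at 36.8 mm. I'm lifting and then turning the rail to the jig's heading.

drive_tool --rows "30 0 0 -33 0; 30 0 0 -33 0; 30 0 0 -33 0; 30 0 0 0 -0.148; 30 0 0 0 -0.148; 30 0 0 0 -0.148; 30 0 0 0 -0.148; 30 0 0 0 -0.148; 30 0 0 0 -0.148; 30 0 0 0 -0.148; 30 0 0 0 -0.148; 30 0 0 0 -0.148"

```text
clock: 3.65
eef_pos: [0.4978, -0.3954, 0.1099]
tool_rot: [1.0, 0.019, -0.0, -0.0]
ft_force: [0.9, -0.6, -2.5]
grip_width: 0.037
```

drive_tool --rows "30 8.5 -45 0 0; 30 8.5 -45 0 0; 30 8.5 -45 0 0; 30 8.5 -45 0 0; 30 8.5 -45 0 0; 30 8.5 -45 0 0; 30 8.5 -45 0 0; 30 8.5 -45 0 0; 30 8.5 -45 0 0; 30 8.5 -45 0 0; 30 0 0 0 0; 30 0 0 0 0"

```text
clock: 4.85
eef_pos: [0.5683, 0.0582, 0.1099]
tool_rot: [1.0, 0.018, -0.0, 0.0]
ft_force: [0.4, -1.4, -2.0]
grip_width: 0.0369
```

```bash
python3 - <<'E'
from h import *
from workcell import bot
o=bot.get_obs();c=wcam(bot.camera("wrist"),o);t=bot.camera("top");pickle.dump((c,t),open("w2.pkl","wb"))
print(o["eef_pos"],Ro.from_quat(o["tool_rot"]).as_matrix().round(4),o["clock"],o["ft_force"],o["joint_pos"],o["grip_width"])
cv2.imwrite("pics/w2.png",c["image"][:,:,::-1])
E
```

```text
[0.56827797 0.05820919 0.10988613] [[ 9.994e-01  3.510e-02 -1.000e-04]
 [ 3.510e-02 -9.994e-01 -5.000e-04]
 [-1.000e-04  5.000e-04 -1.000e+00]] 4.85 [ 0.42800885 -1.40315242 -2.03828577] [ 1.02353092e-01  4.57590804e-01 -7.69449687e-03  1.10566847e+00
 -5.23720618e-04  1.63807759e+00] 0.03687170689935445
```

View pics/w2.png

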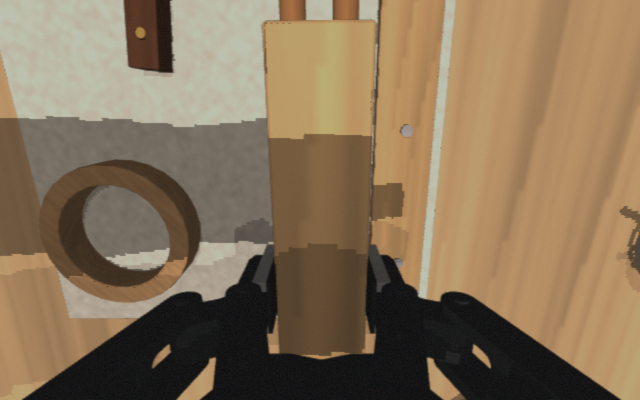

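The rail sits squarely in the fingers, with its shoulder edge from (265,22) to (376,20) and its side edges running down to about (277,330) and (366,330). The fence's outer edge runs from (447,0) to (422,298). Next I'll work out the rail's pose in the hand and check the fence's position.

```bash
python3 - <<'E'
from h import *
c,t=pickle.load(open("w2.pkl","rb"))
O=np.array([.5012,.1615]);psi=.034;X=np.array([np.cos(psi),np.sin(psi)]);Y=np.array([-X[1],X[0]])
J=lambda p:(1e3*np.array([(p[:2]-O)@X,(p[:2]-O)@Y])).round(1)
print("tcp",J(np.array([.56828,.05821])))
for p in[(447,1),(422,298)]: print("fence outer",J(ray(c,*p,.026)))
for z in(.130,.134,.138):
    print(z,[J(ray(c,*p,z)) for p in[(265,22),(376,20),(277,330),(366,330),(279,353),(362,353)]])
E
```

```text
tcp [  63.5 -105.5]
fence outer [141.3  29.5]
fence outer [ 144.4 -179.5]
0.13 [array([44.7, -5.4]), array([82.3, -4.7]), array([  44.1, -128.4]), array([  83.8, -128.4]), array([  44.6, -140.8]), array([  82.4, -140.8])]
0.134 [array([45.3, -6.3]), array([81.7, -5.6]), array([  44.7, -125.3]), array([  83.1, -125.3]), array([  45.2, -137.3]), array([  81.8, -137.3])]
0.138 [array([45.9, -7.1]), array([81. , -6.6]), array([  45.4, -122.2]), array([  82.5, -122.2]), array([  45.8, -133.8]), array([  81.2, -133.8])]
```

The rail's mid coincides with the TCP to about 1 mm in the plane, and its underside is about 79 mm above the board. I'll lower it 5 mm short of the fence and 25 mm short of the stile.

drive_tool --rows "30 4 -30 0 0; 30 4 -30 0 0; 30 4.5 -30 0 0; 30 0 0 25 0; 30 0 0 25 0; 30 0 0 20 0; 30 0 0 0 0; 30 0 0 0 0; 30 0 0 0 0"

```text
clock: 5.85
eef_pos: [0.5794, 0.1466, 0.0414]
tool_rot: [1.0, 0.015, 0.001, -0.0]
ft_force: [-0.1, -0.1, -2.4]
grip_width: 0.0369
```

```bash
python3 - <<'E'
from h import *
from workcell import bot
o=bot.get_obs();c=wcam(bot.camera("wrist"),o);pickle.dump((c,o),open("w3.pkl","wb"))
O=np.array([.5012,.1615]);psi=.034;X=np.array([np.cos(psi),np.sin(psi)]);Y=np.array([-X[1],X[0]]);p=o["eef_pos"][:2]-O
print(p@X,p@Y,o["eef_pos"],o["clock"],o["ft_force"])
cv2.imwrite("pics/w3.png",cv2.resize(c["image"][:260,200:520],None,fx=2.3,fy=2.3)[:,:,::-1])
E
```

```text
0.07763890204779005 -0.017569790964820843 [0.57939129 0.14657958 0.04137832] 5.85 [-0.05188489 -0.1356592  -2.35677366]
```

View pics/w3.png

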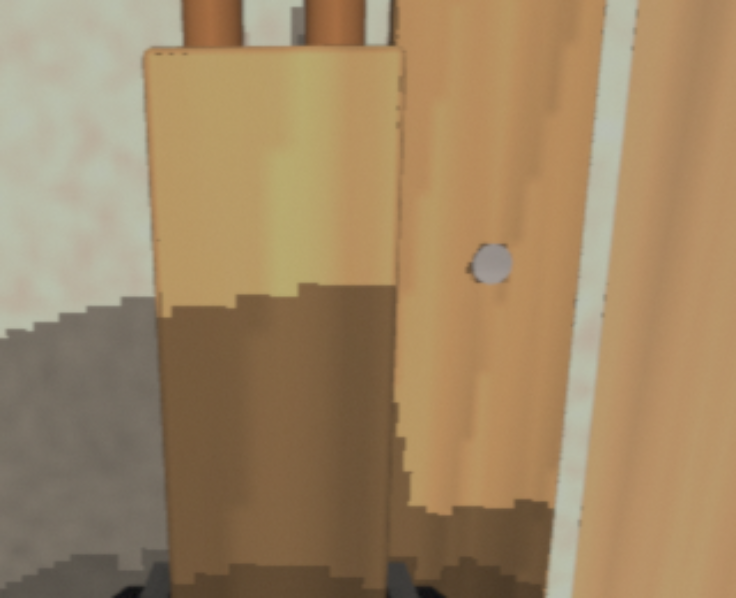

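This close-up shows the rail over the white strip beside the fence: the rail's right edge runs from (402,50) to (387,560), and the fence's outer edge from (606,0) to (548,590). I'll check the rail's yaw and gap against the fence.

```bash
python3 - <<'E'
from h import *
c,o=pickle.load(open("w3.pkl","rb"))
O=np.array([.5012,.1615]);psi=.034;X=np.array([np.cos(psi),np.sin(psi)]);Y=np.array([-X[1],X[0]])
J=lambda p:(1e3*np.array([(p[:2]-O)@X,(p[:2]-O)@Y])).round(1)
P=lambda u,v,z:J(ray(c,200+(u-.65)/2.3,(v-.65)/2.3,z))
print("outer",P(606,2,.026),P(548,590,.026),"inner",P(397,2,.026))
z=o["eef_pos"][2]+.0246
print("railR",P(402,50,z),P(387,560,z),"L",P(147,50,z),P(168,560,z))
m=Ro.from_quat(o["tool_rot"]).as_matrix();print("tool yaw",np.arctan2(m[1,0],m[0,0]))
E
```

```text
outer [139.6  98.6] [140.4 -22. ] inner [100.4  98.7]
railR [95.6 81.7] [96.4  3.3] L [59.4 81.8] [58.8  3.5]
tool yaw 0.030479500700530498
```

Everything agrees: the rail centre is at x = 77.5 and needs +3.5. I'm lowering it gently onto the board.

drive_tool --rows "30 2 0 4 -0.004; 30 0 0 3 0; 30 0 0 1.5 0; 30 0 0 0.5 0; 30 0 0 0 0; 30 0 0 0 0"

```text
clock: 6.5
eef_pos: [0.5802, 0.1473, 0.0315]
tool_rot: [1.0, 0.018, 0.0, -0.0]
ft_force: [-2.5, -1.6, 6.2]
grip_width: 0.037
```

drive_tool --rows "30 0.5 0 -0.4 0; 30 0.5 0 0 0; 30 0.5 0 0 0; 30 0 0 0 0; 30 0 0 0 0"

```text
clock: 7.0
eef_pos: [0.581, 0.1474, 0.0315]
tool_rot: [1.0, 0.018, -0.001, -0.0]
ft_force: [-4.9, -0.4, 6.3]
grip_width: 0.037
```

drive_tool --rows "30 0.5 0 -0.5 0; 30 0.5 0 0 0; 30 0.5 0 0 0; 30 0 0 0 0; 30 0 0 0 0"

```text
clock: 7.5
eef_pos: [0.5826, 0.1476, 0.0315]
tool_rot: [1.0, 0.018, -0.0, -0.0]
ft_force: [-3.9, 0.6, 2.9]
grip_width: 0.0369
```

The rail is at x ≈ 81 in the jig. I'm sliding towards the stile.

drive_tool --rows "30 0 -6 0 0; 30 0 -6 0 0; 30 0 -6 0 0; 30 0 -3 0 0; 30 0 0 0 0; 30 0 0 0 0"

```text
clock: 8.1
eef_pos: [0.582, 0.1691, 0.0315]
tool_rot: [1.0, 0.018, -0.0, -0.001]
ft_force: [-2.9, -0.8, 1.0]
grip_width: 0.0369
```

```bash
python3 - <<'E'
from h import *
from workcell import bot
o=bot.get_obs();c=wcam(bot.camera("wrist"),o);pickle.dump((c,o),open("w4.pkl","wb"))
O=np.array([.5012,.1615]);psi=.034;X=np.array([np.cos(psi),np.sin(psi)]);Y=np.array([-X[1],X[0]]);p=o["eef_pos"][:2]-O
print(p@X,p@Y,o["eef_pos"],o["clock"],o["ft_force"])
cv2.imwrite("pics/w4.png",cv2.resize(c["image"][:200,180:450],None,fx=2.9,fy=2.9,interpolation=2)[:,:,::-1])
E
```

```text
0.08103712554234781 0.004892735408448053 [0.58202397 0.16914464 0.03150384] 8.1 [-2.92538635 -0.79053481  0.99271152]
```

View pics/w4.png

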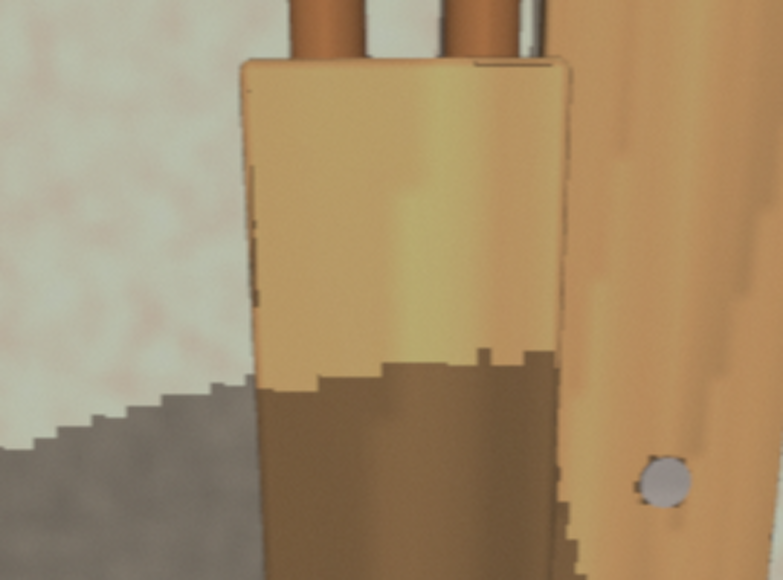

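The shoulder edge is at row 60 (columns 243-570), the dowels span columns 291-366 and 443-521, and the fence's inner edge is at column 547. I'll work out the lateral offset from these.

```bash
python3 - <<'E'
from h import *
c,o=pickle.load(open("w4.pkl","rb"))
O=np.array([.5012,.1615]);psi=.034;X=np.array([np.cos(psi),np.sin(psi)]);Y=np.array([-X[1],X[0]])
J=lambda p:(1e3*np.array([(p[:2]-O)@X,(p[:2]-O)@Y])).round(1)
P=lambda u,v,z:J(ray(c,180+(u-.95)/2.9,(v-.95)/2.9,z))
print("dowels",[P(u,30,.037) for u in(291,366,443,521)],"fence",P(547,30,.026),P(547,30,.018))
print("shoulder",P(243,62,.056),P(570,62,.056))
E
```

```text
dowels [array([ 65.6, 112.4]), array([ 75.3, 112.4]), array([ 85.3, 112.4]), array([ 95.4, 112.4])] fence [100.2 115.2] [101.3 117.3]
shoulder [ 62.2 104.3] [ 99.1 104.4]
```

The lateral offset is within 0.3 mm of nominal. I'm entering the holes slowly.

drive_tool --rows "30 0 -2 0 0; 30 0 -2 0 0; 30 0 -2 0 0; 30 0 -2 0 0; 30 0 0 0 0; 30 0 0 0 0"

```text
clock: 8.75
eef_pos: [0.5818, 0.1766, 0.0316]
tool_rot: [1.0, 0.018, -0.0, -0.0]
ft_force: [-3.2, -1.2, 0.7]
grip_width: 0.037
```

drive_tool --rows "30 0 -2 0 0; 30 0 -2 0 0; 30 0 -2 0 0; 30 0 -2 0 0; 30 0 -2 0 0; 30 0 -2 0 0; 30 0 0 0 0; 30 0 0 0 0"

```text
clock: 9.55
eef_pos: [0.5813, 0.1888, 0.0316]
tool_rot: [1.0, 0.018, -0.0, -0.0]
ft_force: [-4.5, -1.7, -0.6]
grip_width: 0.037
```

Dowels are in freely, with about 5 mm left.

drive_tool --rows "30 0 -1 0 0; 30 0 -1 0 0; 30 0 -1 0 0; 30 0 -0.5 0 0; 30 0 0 0 0; 30 0 0 0 0"

```text
clock: 10.15
eef_pos: [0.5813, 0.1916, 0.0316]
tool_rot: [1.0, 0.018, -0.0, 0.0]
ft_force: [-4.1, -3.4, 0.2]
grip_width: 0.0373
```

drive_tool --rows "30 0 -0.5 0 0; 30 0 -0.5 0 0; 30 0 0 0 0; 30 0 0 0 0"

```text
clock: 10.55
eef_pos: [0.5812, 0.1925, 0.0316]
tool_rot: [1.0, 0.018, -0.0, 0.0]
ft_force: [-5.2, -3.7, 0.5]
grip_width: 0.0369
```

drive_tool --rows "30 0 -0.5 0 0; 30 0 -0.5 0 0; 30 0 0 0 0; 30 0 0 0 0"

```text
clock: 10.95
eef_pos: [0.5812, 0.1935, 0.0316]
tool_rot: [1.0, 0.018, -0.0, 0.0]
ft_force: [-4.0, -2.9, -0.5]
grip_width: 0.0369
```

drive_tool --rows "30 0 -0.5 0 0; 30 0 0 0 0; 30 0 0 0 0"

```text
clock: 11.25
eef_pos: [0.5812, 0.194, 0.0316]
tool_rot: [1.0, 0.018, -0.0, 0.0]
ft_force: [-4.5, -2.7, 0.2]
grip_width: 0.0371
```

drive_tool --rows "30 0 -0.5 0 0; 30 0 -0.5 0 0; 30 0 0 0 0; 30 0 0 0 0"

```text
clock: 11.65
eef_pos: [0.5811, 0.195, 0.0316]
tool_rot: [1.0, 0.018, -0.0, 0.0]
ft_force: [-3.4, -3.5, -0.3]
grip_width: 0.0372
```

drive_tool --rows "30 0 -0.5 0 0; 30 0 0 0 0; 30 0 0 0 0"

```text
clock: 11.95
eef_pos: [0.5811, 0.1951, 0.0316]
tool_rot: [1.0, 0.018, -0.0, 0.001]
ft_force: [-4.3, -3.8, 0.2]
grip_width: 0.0374
```

drive_tool --rows "30 0 -0.5 0 0; 30 0 0 0 0; 30 0 0 0 0"

```text
clock: 12.25
eef_pos: [0.5811, 0.1951, 0.0316]
tool_rot: [1.0, 0.018, -0.0, 0.001]
ft_force: [-3.9, -5.9, 0.3]
grip_width: 0.0368
```

drive_tool --rows "30 0 -0.5 0 0; 30 0 0 0 0; 30 0 0 0 0"

```text
clock: 12.55
eef_pos: [0.5811, 0.1951, 0.0316]
tool_rot: [1.0, 0.018, -0.0, 0.002]
ft_force: [-4.2, -6.4, 0.6]
grip_width: 0.0367
```

The rail has stopped, so the shoulder is against the stile (about 3-4 N per mm). I'm building the push up and easing the sideways load a little.

drive_tool --rows "30 -0.5 -0.5 0 0; 30 0 -0.5 0 0; 30 0 -0.5 0 0; 30 0 0 0 0; 30 0 0 0 0"

```text
clock: 13.05
eef_pos: [0.5811, 0.1951, 0.0316]
tool_rot: [1.0, 0.017, 0.0, 0.003]
ft_force: [-2.1, -11.0, 0.7]
grip_width: 0.0369
```

```bash
python3 - <<'E'
from h import *
from workcell import bot
o=bot.get_obs();c=wcam(bot.camera("wrist"),o);pickle.dump((c,o),open("w5.pkl","wb"))
O=np.array([.5012,.1615]);psi=.034;X=np.array([np.cos(psi),np.sin(psi)]);Y=np.array([-X[1],X[0]]);p=o["eef_pos"][:2]-O
print(p@X,p@Y,o["eef_pos"],o["clock"],o["ft_force"],o["ft_torque"])
cv2.imwrite("pics/w5.png",cv2.resize(c["image"][:200,180:450],None,fx=2.9,fy=2.9,interpolation=2)[:,:,::-1])
E
```

```text
0.08102424871783914 0.03090288830331126 [0.58112693 0.19513932 0.03159959] 13.05 [ -2.13453014 -10.96282567   0.69253439] [-1.80449786  0.65857651 -0.22240765]
```

View pics/w5.png

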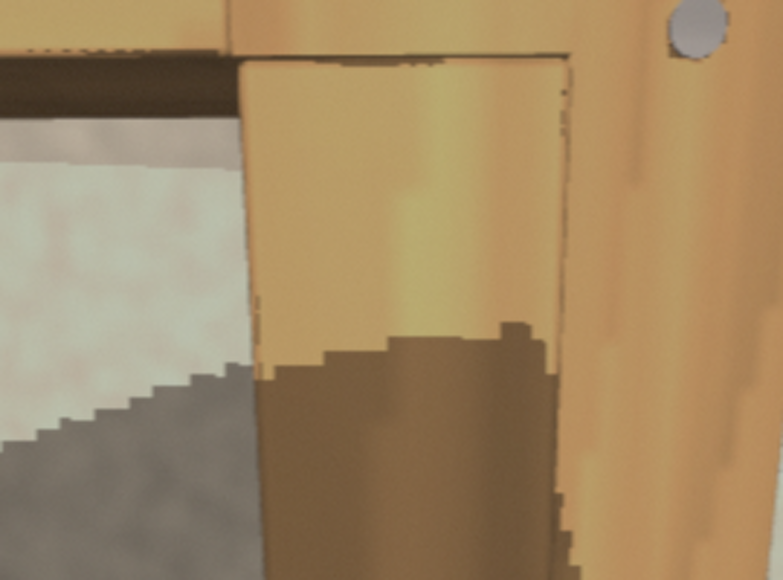

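The shoulder edge (row 60) is closed against the stile's edge (row 55) along its full width; the thin dark line is the rounded edges. I'll add a touch of push and check that it stays steady.

drive_tool --rows "30 0 -0.5 0 0; 30 0 0 0 0; 30 0 0 0 0; 30 0 0 0 0; 30 0 0 0 0; 30 0 0 0 0"

```text
clock: 13.7
eef_pos: [0.5811, 0.1951, 0.0316]
tool_rot: [1.0, 0.017, 0.0, 0.003]
ft_force: [-3.4, -11.6, 1.4]
grip_width: 0.037
```

drive_tool --rows "30 0 0 0 0; 30 0 0 0 0; 30 0 0 0 0; 30 0 0 0 0; 30 0 0 0 0; 30 0 0 0 0; 30 0 0 0 0; 30 0 0 0 0; 30 0 0 0 0; 30 0 0 0 0"

```text
clock: 14.7
eef_pos: [0.5811, 0.1951, 0.0316]
tool_rot: [1.0, 0.017, 0.0, 0.003]
ft_force: [-2.1, -11.7, 2.5]
grip_width: 0.037
```

drive_tool --rows "30 0 -0.4 0 0; 30 0 0 0 0; 30 0 0 0 0; 30 0 0 0 0; 30 0 0 0 0; 30 0 0 0 0; 30 0 0 0 0; 30 0 0 0 0; 30 0 0 0 0; 30 0 0 0 0"

```text
clock: 15.7
eef_pos: [0.5811, 0.1951, 0.0316]
tool_rot: [1.0, 0.017, 0.0, 0.004]
ft_force: [-1.9, -13.0, 1.6]
grip_width: 0.0367
```

```bash
python3 - <<'E'
from workcell import bot
o=bot.get_obs();print(o["ft_force"],o["grip_width"],o["eef_pos"],o["tool_rot"])
if -16<o["ft_force"][1]<-10: print(bot.job_done())
E
```

```text
[ -1.85553827 -12.99700377   1.55903879] 0.036686059759857365 [0.58108032 0.19512317 0.03160098] [9.99851566e-01 1.68513306e-02 1.72988034e-04 3.58452856e-03]
the job is handed in; nothing more can be done
None
```

The rail is in the joint with its dowels home, and I handed the job in at 15.7 s with the arm still gripping it and pushing it against the stile. No verdict came back.

- **Push:** the wrist read 13.0 N towards the stile at hand-in. I estimate 10–13 N of that reaches the joint, because up to about 3 N was friction while sliding. The reading held at 11.6–11.7 N for a second before I added the last 0.4 mm of push. The highest reading I saw was 13 N.
- **Seating:** the rail stopped moving with its mid at about (81, 31) mm in the jig, against a nominal (81, 30). The 1 mm difference is within the camera calibration. The last close-up showed the shoulder closed against the stile along its full width, apart from a thin dark line I take to be the rounded edges.
- **Alignment:** the tool's heading is within about 0.001 rad of the jig's measured heading, and it tilts about 0.007 rad. The rail lies on the board beside the fence.
- **Grip:** the opening reads 36.7 mm on the 38 mm rail. It has read within 1 mm of that since pickup, and I saw no sign of slip.
- **Other items:** I planned the path to clear them, but I did not take a final picture to confirm that none had moved.
- **Disagreement:** one early rough reading of the fence's outer edge was 1–4 mm off. A closer view afterwards agreed with the given position within 1 mm.

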